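Put the tea jar to rights

ROBOT

A 6-joint arm with a two-finger parallel gripper is mounted at the origin on the work surface. World frame = base frame: x ahead of the robot, y to its left, z up, the work surface at z = 0. Lengths are in m, angles in rad, forces in N, time in s.
With the tool pointing down it reaches from about 0.425 to 1.125 m from the base axis. Payload 14.9 kg.
Tool frame: the origin (TCP) lies between the finger pads; the fingertips stand 8 mm ahead of it and the grasp point (between the pads) lies 11 mm behind it; z points along the fingers, y is the line along which they close (so a half turn about z gives the same grasp; the last joint's range is limited). The gripper opens to 91 mm and grips with 3 to 60 N. Pads are 32 mm wide; open, the fingers measure 118 mm over their backs; the gripper's body (76 mm by 178 mm) begins 60 mm behind the grasp point.
Start: joints at [-1.277, 0.379, 1.734, -0, 1.028, -0.033], TCP at [0.225, -0.663, 0.222] pointing down, gripper open.
Joint ranges: [-2.77, 2.77], [-0.74, 2.19], [0, 2.66], [-1.06, 4.2], [0.31, 2.87], [-3.08, 3.08]. Speed limits (rad/s): [1.89, 1.89, 2.39, 3.14, 3.14, 3.14].

INTERFACE

Orientations are given as a rotation vector (axis times angle).
In Python, from rig import env gives the robot as it stands.
- The arm moves only by the tool send_rows, never from a script. Its argument "steps" is a list of rows, each a list of 5 numbers: the shift along the tool's x, y, z in units of 1 m (1.0 is 1 m), then the turn about the tool's z in units of 90 degrees (1.0 is 90 degrees), then the closure, from 0 (fully open) to 1 (shut). A call has 1 to 20 rows; each row is the pose to reach, as a shift and turn from the pose commanded when the call began, along the tool's axes at that moment; what a row does not reach only later rows make up. A row lasts 1/10 s, in which the tool goes at most 50 mm and 8.59 degrees, less where a joint would pass 70% of its speed; a pose out of reach is approached as far as the arm can. A call with a number of a shift or a turn outside -1 to 1 is refused whole. A call with a gripper value outside its range is refused whole. The fingers move at their own pace and stop on an object; "force" is the grip in N (left out, the last holds). Time passes only in rows, so rows that repeat a pose let the fingers close. It gives the time, the measured TCP pose, the force, the opening and the grip force at its end, in the units of the state.
- env.get_state(): the state, without advancing time (a new reading comes with each control period).
- env.read_camera(name): name is "scene" or "top" or "wrist"; returns a dict with "img" (420x560x3 uint8, blue, green, red), "z_map" (420x560 float32, m along the optical axis (not along the pixel's ray), 0 where there is no reading), "fov_y" (degrees; the focal length in pixels is half the picture's height over the tangent of half this angle, whatever the lens; pixels are square), "cx", "cy" (the principal point, pixels), "R" (3x3) and "t" (3): a world point X has camera coordinates R X + t; the wrist camera has in their place "mount" (4x4, takes a point from camera to tool coordinates, whose origin is the TCP and whose axes are the flange's). Camera axes: x right, y down, z forward; pixel columns grow to the right and rows downward; lengths in m; the calibration is good to about 2 mm. The wrist camera is an equidistant fisheye: a pixel r from the principal point sees the ray r / f radians off the axis. A picture is of the moment at which its call begins: read the wrist's pose just before it.
- env.job_done(): hands the job in; it is judged then, once.
The state is a dict: "time": time; "joint_pos": joint angles; "qd": joint speeds; "joint_efforts": joint torques, N m; "tcp_pos": TCP position; "ee_rot": TCP orientation; "force": force on the tool from outside, world axes, zero at the start; "moment": the same for the moment, N m; "finger_gap": finger opening in m; "grasp_force": force on a finger pad.
Only numpy, scipy, OpenCV 4.12 (cv2) and the standard library are available. Lean on these libraries where they do the work, as an engineer would, in place of code of your own. Each camera call takes 0.05 s, during which the arm holds its last target. There are 200 camera calls.

TASK

Someone has left the tea jar open on the desk: take the wooden scoop off the jar's mouth and lay it gently, flat, in the little wooden tray, then push the lid across the rim until it drops into the mouth and sits fully home and level. Leave the jar and the tray about where they stand, and do not disturb the mug, the bottle or the little bear.

Things in the scene. Friction and masses are not known exactly. Their poses are not given: they have to be found in the camera images.
- jar_rim (a point): Centre of the tea jar's mouth, level with the top of the rim; z is the jar's axis, up. The jar is an open straight round canister of glazed grey stoneware, loose on the desk, 105 mm high, 116 mm across outside, 104 mm across inside (rim 6 mm wide, its inner lip rounded off), about 0.8 kg.
- lid_seat (a point): Point on the axis of the jar's lid, in the plane of the underside of its overhanging disc: 6.5 mm above lid, z up. When the lid is seated this point coincides with jar_rim. At the start it is 36 to 46 mm off the jar's axis, in any direction, and 6.5 mm above the rim, for the lid lies level with its plug's underside on the rim.
- lid: The lid: a flat, knobless round of waxed pale wood, about 0.13 kg; origin at the centre of its underside. A disc 122 mm across, 12 mm thick, over a plug 100 mm across, 6.5 mm deep, that enters the mouth with 2 mm to spare all round. Pushed by its edge towards the jar's axis it slides lightly, dips its front at about 29 mm off centre, catches a little at about 8 mm (push on), then drops in.
- scoop_center (a point): Middle of the dark wooden tea scoop, 3 mm above its flat underside; x runs along it to the bowl, z up. 198 mm long: a handle 14 mm wide, 6 mm thick from x = -100 to 62 mm, a shallow bowl 40 mm across, 12 mm high at x = 78 mm. At the start it lies across the open part of the jar's mouth beside the lid; from x = -100 to -40 mm the handle juts out clear of the jar.
- scoop: The same scoop: origin on its underside, 3 mm below scoop_center, same axes. About 24 g; it balances at about x = 15 mm.
- tray_in (a point): Centre of the inner floor of the shallow tray of pale wood, loose on the desk, about 0.45 kg; this floor is 6 mm above the desk. x runs along the tray, z up. Inside it is 232 mm long and 72 mm wide; the walls rise 12 mm above the floor and are 6 mm thick.
- mug: White china mug, 88 mm high, 80 mm across, with a handle on its +y side; origin at the centre of its underside. Bystander, not to be disturbed. It and the tray stand on opposite sides of the jar.
- pillbottle: Small brown glass bottle with a yellow cap, 78 mm high, 42 mm across, standing beyond the jar; origin at the centre of its underside. Bystander.
- bear: Little dark animal figure (a bear on all fours), 75 mm long, 52 mm high, standing beyond the jar; origin on the desk under its middle. Bystander.

How it is judged:
On the way, in this order (a step that is already met when the one before it is completed fails the run):
1. the scoop lies in the tray, let go, before the lid is on (z of scoop_center in the frame of tray_in between 0 and 0.008 m and x of scoop_center in the frame of tray_in between -0.03 and 0.03 m and y of scoop_center in the frame of tray_in between -0.035 and 0.035 m and contact force between scoop and the fingers below 0.05 N), for 0.2 s.
2. the lid sits home in the jar's mouth (z of lid_seat in the frame of jar_rim below 0.002 m and angle between the z axis of lid_seat and the z axis of jar_rim, either way round below 0.03 rad), for 0.2 s.
At the end, for the whole second after the job is handed in: The lid's disc rests on the rim all round (within 2 mm in height, 5 mm off centre at most, level within 0.03 rad) on the upright jar; the jar and the tray are each within 40 mm of where they stood; the scoop lies flat on the tray's floor, inside its walls; all at rest (z of lid_seat in the frame of jar_rim between -0.002 and 0.002 m and horizontal distance between lid_seat and jar_rim below 0.005 m and angle between each of lid_seat, jar_rim's own z axis and vertical below 0.03 rad and distance of each of jar_rim, tray_in from where it was at the start of the episode below 0.04 m and z of scoop_center in the frame of tray_in between 0 and 0.008 m and x of scoop_center in the frame of tray_in between -0.03 and 0.03 m and y of scoop_center in the frame of tray_in between -0.035 and 0.035 m and angle between scoop_center's own z axis and vertical below 0.06 rad and linear speed of each of lid, scoop below 0.02 m/s); the robot touches nothing.
It fails at once if the scoop is dropped or thrown (moves faster than 0.9 m/s out of the fingers) (contact force between scoop and the fingers below 0.05 N and linear speed of scoop above 0.9 m/s).
It fails at once if the lid falls off the jar (z of lid_seat in the frame of jar_rim below -0.03 m).
It fails at once if the jar is tipped by more than 0.2 rad (angle between jar_rim's own z axis and vertical above 0.2 rad).
It fails at once if the mug, the bottle or the bear is moved by more than 20 mm or tipped (distance of any of mug, pillbottle, bear from where it was at the start of the episode above 0.02 m or angle between any of mug, pillbottle, bear's own z axis and vertical above 0.3 rad).
It also fails if it takes over 54 s, if anything falls off the work surface, if the arm or the gripper's body presses on something with over 40 N, if the wrist force passes 120 N, or if a joint passes its speed limit or range.

## Working session

There is one attempt and no reset: what is moved stays moved. The work goes in short steps, Python scripts to look and compute and a tool call to move; the robot and the scene stay as the last step left them, time stands still between calls to the robot, and variables do not carry over. Pictures are saved under pics/ and viewed, at most 10 in all, crops included, and the job is handed in when it is done.

Besides the shell and the picture viewer there is one more tool, called after "Request:" as name(argument=value, ...) on one line, values as JSON. send_rows: Moves the arm, as the interface text tells. Shifts and turns lie within -1 to 1; 1 stands for 1 m of shift or 90 degrees of turn. Its arguments: {"type":"object","properties":{"steps":{"type":"array"},"force":{"type":"number"}},"required":["steps"]}

```bash
ls; mkdir -p pics; cat > h.py <<'E'
import numpy as np,cv2
from rig import env
from scipy.spatial.transform import Rotation as Ro
def cloud(c):
    h,w=c["z_map"].shape;f=h/2/np.tan(np.radians(c["fov_y"])/2)
    v,u=np.mgrid[:h,:w];z=c["z_map"]
    P=np.stack([(u-c["cx"])/f*z,(v-c["cy"])/f*z,z],-1)
    return (P-np.array(c["t"]))@np.array(c["R"])
E
python3 - <<'E'
from h import *
s=env.get_state();print({k:np.round(v,3) for k,v in s.items()})
for n in("top","scene"):
    c=env.read_camera(n);cv2.imwrite(f"pics/{n}.png",c["img"]);np.save(f"{n}.npy",cloud(c));np.save(f"{n}_img.npy",c["img"])
    P=cloud(c);print(n,np.round(P[::60,::80].reshape(-1,3),2)[:56:5].tolist())
E
```

```text
pics
{'time': np.float64(0.0), 'joint_pos': array([-1.277,  0.379,  1.735,  0.   ,  1.029, -0.033]), 'qd': array([ 0.   , -0.001,  0.002, -0.001, -0.001,  0.   ]), 'joint_efforts': array([ 1.0000e-03, -7.6371e+01, -4.3437e+01,  6.5000e-02,  4.2000e-02,
       -0.0000e+00]), 'tcp_pos': array([ 0.225, -0.663,  0.221]), 'ee_rot': array([-3.099, -0.511,  0.   ]), 'force': array([-0.522, -0.306,  1.215]), 'moment': array([ 0.022, -0.009, -0.026]), 'grasp_force': np.float64(0.0), 'finger_gap': np.float64(0.091)}
top [[1.48, 1.02, -0.66], [1.47, -0.47, -0.76], [0.98, 0.09, 0.0], [0.84, 0.44, 0.05], [0.82, -0.46, 0.01], [0.7, -0.09, 0.0], [0.57, 0.28, -0.0], [0.45, 0.64, 0.0], [0.42, -0.26, 0.0], [0.3, 0.1, 0.0]]
scene [[0.29, -1.33, -0.02], [0.23, 0.05, 0.37], [0.16, -0.41, 0.0], [0.6, -0.63, 0.0], [0.04, 0.29, 0.0], [0.45, 0.02, 0.0], [0.78, -0.21, 0.0], [1.01, -0.97, -0.75], [0.64, 0.31, 0.0], [0.91, 0.1, 0.0]]
```

View pics/top.png

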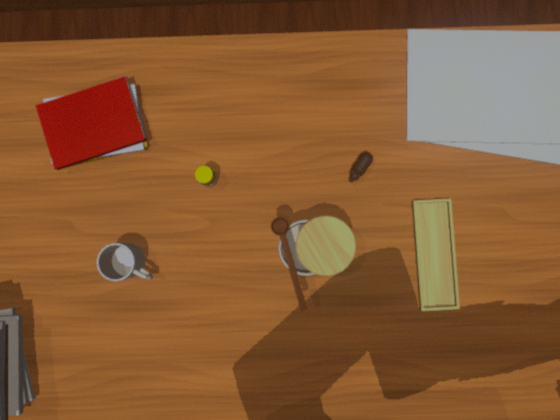

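The top view shows the jar at about (305,247) with the lid shifted right to (326,246). The scoop runs from its bowl at (280,226) to the handle end at (304,308). The tray is at (436,254), the mug at (117,262), the bottle at (205,175) and the bear at (361,166). Next I'll measure these from the depth data.

```bash
python3 - <<'E'
from h import *
for n in("top","scene"):
    P=np.load(n+".npy");
    D=np.load("top.npy")
    if n=="top":
        for q in [(326,246),(305,308),(280,226),(436,254),(294,265)]: print(q,P[q[1],q[0]].round(3))
        c0=P[246,326,:2]
    r=np.linalg.norm(P[...,:2]-c0,axis=-1);Z=P[...,2]
    def circ(m,R):
        Q=P[m][:,:2]
        from scipy.optimize import least_squares
        f=lambda p:np.linalg.norm(Q-p[:2],axis=1)
        o,rad=cv2.minEnclosingCircle(Q.astype(np.float32));return np.round(o,4),round(rad,4),m.sum(),Q.mean(0).round(4),P[m][:,2].mean().round(4)
    print(n,"lid",circ((r<.09)&(Z>.117)&(Z<.13),0))
    print("rim",circ((r<.14)&(Z>.099)&(Z<.1075),0))
    im=np.load(n+"_img.npy").astype(int)
    # scoop: dark in region z .104-.12
    dark=im.sum(-1)<200
    m=(r<.2)&dark&(Z>.098)&(Z<.118)
    Q=P[m];print("scoop",m.sum(),Q.mean(0).round(4))
    if len(Q)>5:
        u,s,v=np.linalg.svd(Q-Q.mean(0),full_matrices=False);t=(Q-Q.mean(0))@v[0];print(v[0].round(3),t.min().round(4),t.max().round(4),(Q.mean(0)+v[0]*t.min()).round(4),(Q.mean(0)+v[0]*t.max()).round(4))
    ct=D[254,436,:2]
    m=(np.abs(P[...,0]-ct[0])<.2)&(np.abs(P[...,1]-ct[1])<.1)&(Z>.004)&(Z<.03)
    Q=P[m][:,:2].astype(np.float32);print("tray",m.sum(),cv2.minAreaRect(Q))
E
```

```text
(326, 246) [ 0.551 -0.09   0.122]
(305, 308) [ 0.427 -0.043  0.113]
(280, 226) [0.595 0.003 0.109]
(436, 254) [ 0.525 -0.344  0.006]
(294, 265) [ 0.515 -0.024  0.114]
top lid (array([ 0.5574, -0.0749]), 0.074, np.int64(2841), array([ 0.554 , -0.0871]), np.float64(0.1236))
rim (array([ 0.5181, -0.0265]), 0.0952, np.int64(231), array([ 0.5527, -0.0175]), np.float64(0.1051))
scoop 630 [ 0.533  -0.0132  0.1111]
[-0.969 -0.246  0.001] -0.0847 0.1124 [0.6151 0.0077 0.111 ] [ 0.4241 -0.0408  0.1112]
tray 4514 ((0.5237934589385986, -0.344082772731781), (0.19954068958759308, 0.3982187807559967), 89.99327850341797)
scene lid (array([ 0.5564, -0.0766]), 0.0757, np.int64(1928), array([ 0.5568, -0.0856]), np.float64(0.1249))
rim (array([ 0.5544, -0.0296]), 0.0662, np.int64(166), array([ 0.5628, -0.027 ]), np.float64(0.1043))
scoop 124 [ 0.5694 -0.0038  0.1122]
[0.975 0.221 0.034] -0.1507 0.0465 [ 0.4224 -0.0371  0.1071] [0.6147 0.0065 0.1137]
tray 3335 ((0.5245122313499451, -0.34379157423973083), (0.19958873093128204, 0.3994424045085907), 89.95419311523438)
```

View pics/scene.png

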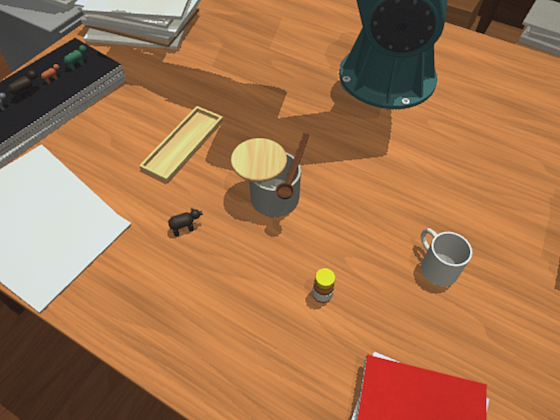

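The scene view agrees with the top view: the lid overhangs the jar on the tray side, and the scoop handle points towards the robot base, clear of the jar. I'll refine the lid, rim and tray with colour-based fits.

```bash
python3 - <<'E'
from h import *
from scipy.optimize import least_squares
P=np.load("top.npy");im=np.load("top_img.npy");Z=P[...,2]
hsv=cv2.cvtColor(im,cv2.COLOR_BGR2HSV)
print("lid hsv",hsv[246,335],"rim",hsv[247,281],"tray",hsv[254,436],"desk",hsv[350,200])
# lid: edge pixels of z>.117 largest blob minus scoop
r=np.linalg.norm(P[...,:2]-[.554,-.087],axis=-1)
pale=(hsv[...,0]>20)&(hsv[...,0]<45)&(hsv[...,2]>90)
def fit(Q,R,c0):
    s=least_squares(lambda p:np.linalg.norm(Q-p[:2],axis=1)-p[2],[*c0,R],loss="soft_l1",f_scale=.002);return s.x.round(4),np.abs(s.fun).mean().round(4)
m=((r<.08)&pale&(Z>.11)).astype(np.uint8)
c=max(cv2.findContours(m,0,1)[0],key=len)[:,0];Q=P[c[:,1],c[:,0],:2];print("lid",fit(Q,.061,(.554,-.087)))
# rim: grey pixels at z .1-.11; outer mean radius 55
m=(r<.14)&(Z>.1)&(Z<.111)&(hsv[...,1]<70);print(m.sum(),"rim",fit(P[m][:,:2],.055,(.553,-.045)))
m=(np.abs(P[...,0]-.524)<.17)&(np.abs(P[...,1]+.344)<.08)&pale&(Z>-.01)
k=max(cv2.findContours(m.astype(np.uint8),0,1)[0],key=cv2.contourArea)[:,0];Q=P[k[:,1],k[:,0],:2].astype(np.float32)
rc=cv2.minAreaRect(Q);print("tray",rc, cv2.boxPoints(rc).round(3).tolist())
E
```

```text
lid hsv [ 23 105 160] rim [18 57 99] tray [ 32  85 162] desk [ 14 176 148]
lid (array([ 0.5532, -0.0883,  0.0587]), np.float64(0.001))
153 rim (array([ 0.5508, -0.0488,  0.0544]), np.float64(0.0013))
tray ((0.5237693786621094, -0.34268125891685486), (0.2479420304298401, 0.09264339506626129), 1.3931796550750732) [[0.39899998903274536, -0.29899999499320984], [0.4009999930858612, -0.3919999897480011], [0.6489999890327454, -0.38600000739097595], [0.6470000147819519, -0.2930000126361847]]
```

Request:
send_rows(steps=[[0.1, -0.12, 0, 0.049, 0.45], [0.2, -0.245, 0, 0.049, 0.45], [0.3, -0.37, 0, 0.049, 0.45], [0.425, -0.522, 0, 0.049, 0.45], [0.425, -0.522, 0, 0.049, 0.45], [0.425, -0.522, 0, 0.049, 0.45], [0.425, -0.522, 0, 0.049, 0.45], [0.425, -0.522, 0, 0.049, 0.45], [0.425, -0.522, 0, 0.049, 0.45], [0.425, -0.522, 0, 0.049, 0.45], [0.425, -0.522, 0, 0.049, 0.45], [0.425, -0.522, 0, 0.049, 0.45], [0.425, -0.522, 0, 0.049, 0.45], [0.425, -0.522, 0, 0.049, 0.45], [0.425, -0.522, 0, 0.049, 0.45], [0.425, -0.522, 0, 0.049, 0.45], [0.425, -0.522, 0, 0.049, 0.45], [0.425, -0.522, 0, 0.049, 0.45]], force=25)

```text
time: 1.9
tcp_pos: [0.4594, -0.033, 0.2219]
ee_rot: [3.117, 0.389, -0.0]
force: [-0.3, 0.1, 0.5]
finger_gap: 0.0499
grasp_force: 0.0
```

```bash
cat >> h.py <<'E'
def wcloud(c,s):
    h,w=c["z_map"].shape;f=h/2/np.tan(np.radians(c["fov_y"])/2)
    v,u=np.mgrid[:h,:w];x=(u-c["cx"])/f;y=(v-c["cy"])/f;th=np.hypot(x,y)
    k=np.tan(np.minimum(th,1.5))/np.maximum(th,1e-9);z=c["z_map"]
    P=np.stack([x*k*z,y*k*z,z],-1);M=np.array(c["mount"])
    P=P@M[:3,:3].T+M[:3,3]
    return P@Ro.from_rotvec(s["ee_rot"]).as_matrix().T+s["tcp_pos"]
E
python3 - <<'E'
from h import *
s=env.get_state();c=env.read_camera("wrist");P=wcloud(c,s);np.save("w1.npy",P);cv2.imwrite("pics/w1.png",c["img"]);np.save("w1_img.npy",c["img"])
print(c["fov_y"],np.round(c["mount"],3).tolist())
im=c["img"].astype(int);Z=P[...,2]
m=(im.sum(-1)<230)&(Z>.1)&(Z<.116)&(P[...,0]<.63)&(np.abs(P[...,1])<.06)
Q=P[m];print(m.sum(),Q.mean(0))
d=np.array([.969,.246]);n=np.array([-.246,.969]);t=(Q[:,:2]-[.52,-.0165])@d;l=(Q[:,:2]-[.52,-.0165])@n
for a in np.arange(-.11,.11,.02):
    k=(t>=a)&(t<a+.02)
    if k.any(): print(round(a,2),k.sum(),np.percentile(l[k],[3,97]).round(4),np.median(Q[k,2]).round(4))
print(t.min(),t.max())
E
```

```text
65.70646984690485 [[-0.001, -0.971, -0.238, 0.067], [1.0, -0.001, 0.0, -0.001], [-0.001, -0.238, 0.971, -0.165], [0.0, 0.0, 0.0, 1.0]]
3240 [ 0.51548314 -0.01706193  0.11263237]
-0.11 126 [-0.0056  0.0078] 0.1127
-0.09 349 [-0.0055  0.0077] 0.1126
-0.07 358 [-0.0055  0.0075] 0.1127
-0.05 349 [-0.0046  0.0074] 0.1127
-0.03 359 [-0.0048  0.0072] 0.1128
-0.01 366 [-0.0045  0.0072] 0.1128
0.01 358 [-0.0046  0.0071] 0.1128
0.03 342 [-0.0046  0.0079] 0.1128
0.05 235 [-0.0087  0.0095] 0.1124
0.07 291 [-0.0291  0.0162] 0.1113
0.09 107 [-0.0087  0.012 ] 0.1141
-0.09779188579033957 0.09556699606362662
```

View pics/w1.png

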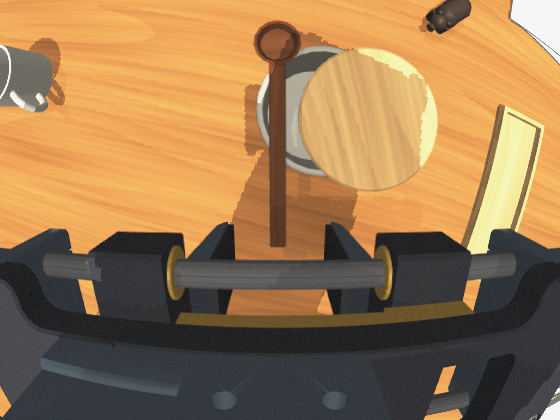

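The wrist picture shows the scoop handle from (278,245) to (278,62), midway between the fingers, with its top at about z 0.112 as expected. The lid is at (368,120). I'll go down, grip near the fingertips, and lift.

Request:
send_rows(steps=[[0, -0.001, 0.04, 0, 0.45], [0, -0.001, 0.08, 0, 0.45], [0, -0.001, 0.1, 0, 0.45], [0, -0.001, 0.108, 0, 0.45], [0, -0.001, 0.108, 0, 0.45], [0, -0.001, 0.108, 0, 1], [0, -0.001, 0.108, 0, 1], [0, -0.001, 0.108, 0, 1], [0, -0.001, 0.108, 0, 1], [0, -0.001, 0.108, 0, 1], [0, -0.001, 0.108, 0, 1], [0, -0.001, 0.108, 0, 1]])

```text
time: 3.15
tcp_pos: [0.4596, -0.0312, 0.1141]
ee_rot: [3.117, 0.391, 0.001]
force: [-0.0, 1.1, 2.8]
finger_gap: 0.0137
grasp_force: 25.0
```

Request:
send_rows(steps=[[0, 0, -0.01, 0, 1], [0, 0, -0.03, 0, 1], [0, 0, -0.06, 0, 1], [0, 0, -0.09, 0, 1], [0, 0, -0.1, 0, 1], [0, 0, -0.1, 0, 1], [0, 0, -0.1, 0, 1]])

```text
time: 3.85
tcp_pos: [0.4589, -0.0311, 0.2132]
ee_rot: [-3.117, -0.391, 0.001]
force: [-0.2, 0.6, -0.8]
finger_gap: 0.0136
grasp_force: 25.0
```

```bash
python3 - <<'E'
from h import *
s=env.get_state();c=env.read_camera("wrist");P=wcloud(c,s);cv2.imwrite("pics/w2.png",c["img"])
print(s["tcp_pos"],s["finger_gap"],s["grasp_force"])
im=c["img"].astype(int);T=(P-s["tcp_pos"])@Ro.from_rotvec(s["ee_rot"]).as_matrix()
m=(im.sum(-1)<230)&(np.abs(T[...,2])<.05)&(np.abs(T[...,1])<.03)&(T[...,0]>.02)&(T[...,0]<.2)
Q=T[m]
for a in np.arange(.0,.2,.02):
    k=(Q[:,0]>=a)&(Q[:,0]<a+.02)
    if k.any(): print(round(a,2),k.sum(),np.percentile(Q[k,1],[3,97]).round(4),np.median(Q[k,2]).round(4))
print(Q[:,0].min(),Q[:,0].max())
# tray
hsv=cv2.cvtColor(c["img"],cv2.COLOR_BGR2HSV)
r=np.linalg.norm(P[...,:2]-[.553,-.0883],axis=-1)
m=(hsv[...,0]>20)&(hsv[...,0]<45)&(hsv[...,2]>90)&(P[...,2]<.05)
P=np.load("top.npy");im=np.load("top_img.npy");hsv=cv2.cvtColor(im,cv2.COLOR_BGR2HSV)
m=(hsv[...,0]>20)&(hsv[...,0]<45)&(hsv[...,2]>90)&(np.abs(P[...,0]-.524)<.09)&(np.abs(P[...,1]+.343)<.08)
xs=np.arange(.44,.61,.01);q=P[m]
for side in(1,99):
    e=[np.percentile(q[np.abs(q[:,0]-x)<.005,1],side) for x in xs];print("tray edge",np.polyfit(xs,e,1).round(4),np.polyval(np.polyfit(xs,e,1),.5238).round(4))
E
```

```text
[ 0.45887063 -0.03112016  0.21316253] 0.013578526330268985 24.999924302101135
0.02 949 [-0.0071  0.0055] 0.0016
0.04 1018 [-0.0074  0.0059] 0.0017
0.06 1048 [-0.0073  0.0058] 0.0017
0.08 1026 [-0.0068  0.0058] 0.0017
0.1 987 [-0.0073  0.0059] 0.0017
0.12 668 [-0.0148  0.0133] 0.0012
0.020004861430748967 0.13861566719389584
tray edge [ 0.0154 -0.3912] -0.3831
tray edge [ 0.0281 -0.3128] -0.298
```

The scoop is held level, with its top at a constant tool z of 1.7 mm. Carry it over the tray.

Request:
send_rows(steps=[[-0.01, 0.04, 0, 0.05, 1], [-0.02, 0.08, 0, 0.1, 1], [-0.03, 0.12, 0, 0.144, 1], [-0.04, 0.16, 0, 0.144, 1], [-0.05, 0.2, 0, 0.144, 1], [-0.06, 0.24, 0, 0.144, 1], [-0.068, 0.28, 0.01, 0.144, 1], [-0.074, 0.302, 0.04, 0.144, 1], [-0.074, 0.302, 0.08, 0.144, 1], [-0.074, 0.302, 0.12, 0.144, 1], [-0.074, 0.302, 0.15, 0.144, 1], [-0.074, 0.302, 0.15, 0.144, 1], [-0.074, 0.302, 0.15, 0.144, 1], [-0.074, 0.302, 0.15, 0.144, 1]])

```text
time: 5.3
tcp_pos: [0.463, -0.3426, 0.0652]
ee_rot: [3.14, 0.037, 0.002]
force: [-0.5, 0.6, 0.7]
finger_gap: 0.0138
grasp_force: 25.0
```

```bash
python3 - <<'E'
from h import *
s=env.get_state();c=env.read_camera("wrist");cv2.imwrite("pics/w3.png",c["img"]);print(s["tcp_pos"],s["finger_gap"])
E
```

```text
[ 0.46300429 -0.34256254  0.06518359] 0.013845585579416078
```

View pics/w3.png

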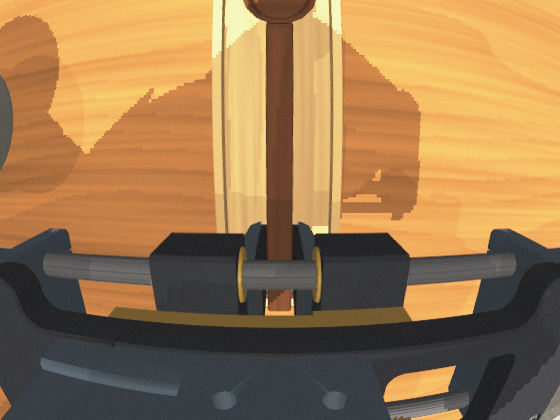

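The scoop (column 279) lies centred over and parallel to the tray, whose inner walls are at about columns 224 and 333. Lower it.

Request:
send_rows(steps=[[0, 0, 0.02, 0, 1], [0, 0, 0.035, 0, 1], [0, 0, 0.042, 0, 1], [0, 0, 0.046, 0, 1], [0, 0, 0.048, 0, 1], [0, 0, 0.048, 0, 1], [0, 0, 0.048, 0, 1]])

```text
time: 6.05
tcp_pos: [0.4626, -0.3423, 0.0163]
ee_rot: [3.141, 0.037, 0.001]
force: [0.6, 0.1, 0.3]
finger_gap: 0.0135
grasp_force: 25.0
```

Request:
send_rows(steps=[[0, 0, 0.001, 0, 1], [0, 0, 0.001, 0, 1], [0, 0, 0.001, 0, 0.72], [0, 0, 0.001, 0, 0.68], [0, 0, 0.001, 0, 0.68], [0, 0, 0.001, 0, 0.68], [0, 0, 0.001, 0, 0.68], [0, 0, -0.01, 0, 0.68], [0, 0, -0.04, 0, 0.68], [0, 0, -0.08, 0, 0.68], [0, 0, -0.12, 0, 0.5], [0, 0, -0.16, 0, 0.4], [0, 0, -0.18, 0, 0.35], [0, 0, -0.18, 0, 0.35], [0, 0, -0.18, 0, 0.35]])

```text
time: 7.55
tcp_pos: [0.4622, -0.342, 0.1962]
ee_rot: [3.141, 0.037, 0.001]
force: [-0.5, -0.5, 0.1]
finger_gap: 0.0593
grasp_force: 0.0
```

```bash
python3 - <<'E'
from h import *
from scipy.optimize import least_squares
s=env.get_state();c=env.read_camera("wrist");P=wcloud(c,s);print(s["tcp_pos"],s["ee_rot"],s["finger_gap"])
im=c["img"];Z=P[...,2];hsv=cv2.cvtColor(im,cv2.COLOR_BGR2HSV)
m=(im.astype(int).sum(-1)<230)&(Z>.004)&(Z<.03)&(np.abs(P[...,0]-.524)<.13)&(np.abs(P[...,1]+.341)<.04)
Q=P[m];print("scoop",m.sum(),Q.min(0),Q.max(0))
for x in np.arange(.44,.63,.03):
    k=np.abs(Q[:,0]-x)<.01
    if k.any():print(round(x,2),k.sum(),np.median(Q[k],0).round(4))
t=env.read_camera("top");cv2.imwrite("pics/t2.png",cv2.resize(t["img"][150:330,200:500],(750,450)))
P=cloud(t);hsv=cv2.cvtColor(t["img"],cv2.COLOR_BGR2HSV);Z=P[...,2]
r=np.linalg.norm(P[...,:2]-[.554,-.087],axis=-1)
m=(r<.14)&(Z>.1)&(Z<.111)&(hsv[...,1]<80)
f=least_squares(lambda p:np.linalg.norm(P[m][:,:2]-p,axis=1)-.055,[.551,-.048],loss="soft_l1",f_scale=.002);print("rim",m.sum(),f.x)
m=((r<.08)&(hsv[...,0]>20)&(hsv[...,0]<45)&(hsv[...,2]>90)&(Z>.11)).astype(np.uint8)
k=max(cv2.findContours(m,0,1)[0],key=len)[:,0];Q=P[k[:,1],k[:,0],:2]
f=least_squares(lambda p:np.linalg.norm(Q-p[:2],axis=1)-.0595,[.551,-.088],loss="soft_l1",f_scale=.002);print("lid",f.x)
E
```

```text
[ 0.4622358  -0.34199535  0.1962305 ] [3.14099554e+00 3.71015657e-02 8.03772805e-04] 0.05926739044333465
scoop 2296 [ 0.45817415 -0.35676087  0.00968545] [ 0.62198754 -0.31931481  0.02180713]
0.47 154 [ 0.4725 -0.3399  0.0137]
0.5 217 [ 0.4998 -0.3406  0.0138]
0.53 224 [ 0.5297 -0.3406  0.0137]
0.56 215 [ 0.5598 -0.3399  0.0138]
0.59 400 [ 0.5927 -0.3384  0.0133]
0.62 323 [ 0.6152 -0.3387  0.0144]
rim 236 [ 0.55093976 -0.04931142]
lid [ 0.55329014 -0.0884291 ]
```

View pics/t2.png

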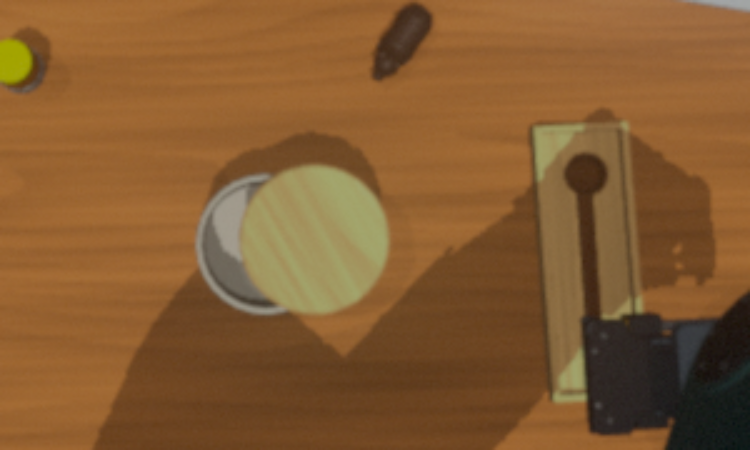

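The scoop lies flat in the tray, with its bowl at (586,175) in the crop. The jar is at (268,243), and the lid at (316,240) still lies offset. I'll turn so that tool x runs along the push direction, then come in behind the lid.

Request:
send_rows(steps=[[0.02, -0.03, 0, -0.1, 0.35], [0.04, -0.06, 0, -0.19, 0.35], [0.06, -0.09, 0, -0.285, 0.35], [0.08, -0.12, 0, -0.38, 0.35], [0.1, -0.162, 0, -0.475, 0.35], [0.1, -0.162, 0, -0.57, 0.35], [0.1, -0.162, 0, -0.665, 0.35], [0.1, -0.162, 0, -0.76, 0.35], [0.1, -0.162, 0, -0.855, 0.35], [0.1, -0.162, 0, -0.95, 0.35], [0.1, -0.162, 0, -1, 0.35], [0.1, -0.162, 0, -1, 0.35], [0.1, -0.162, 0, -1, 0.35]])

```text
time: 8.95
tcp_pos: [0.5581, -0.1776, 0.195]
ee_rot: [-2.197, -2.244, 0.001]
force: [-0.1, -0.7, 0.6]
finger_gap: 0.0592
grasp_force: 0.0
```

Request:
send_rows(steps=[[0, 0, 0, -0.023, 0.35], [0, 0, 0.03, -0.023, 0.35], [0, 0, 0.06, -0.023, 0.35], [0, 0, 0.075, -0.023, 0.35], [0, 0, 0.08, -0.023, 0.35], [0, 0, 0.08, -0.023, 0.35], [0, 0, 0.08, -0.023, 0.35]])

```text
time: 9.65
tcp_pos: [0.5592, -0.178, 0.117]
ee_rot: [2.154, 2.286, 0.001]
force: [-0.0, -0.2, 0.6]
finger_gap: 0.0597
grasp_force: 0.0
```

```bash
python3 - <<'E'
from h import *
s=env.get_state();c=env.read_camera("wrist");cv2.imwrite("pics/w4.png",c["img"]);print(s["tcp_pos"],s["ee_rot"],s["force"])
R=Ro.from_rotvec(s["ee_rot"]).as_matrix();print(R.round(3))
for n,p in(("lid",[.5533,-.0884,.1135]),("jar",[.551,-.0493,.1135])):print(n,((p-s["tcp_pos"])@R).round(4))
P=wcloud(c,s);hsv=cv2.cvtColor(c["img"],cv2.COLOR_BGR2HSV)
r=np.linalg.norm(P[...,:2]-[.5533,-.0884],axis=-1)
m=((r<.08)&(hsv[...,0]>15)&(hsv[...,0]<45)&(P[...,2]>.117)&(P[...,2]<.14)).astype(np.uint8)
k=max(cv2.findContours(m,0,1)[0],key=len)[:,0];Q=P[k[:,1],k[:,0],:2];print(cv2.minEnclosingCircle(Q.astype(np.float32)),np.median(P[m>0][:,2]))
E
```

```text
[ 0.55917435 -0.17803688  0.11695228] [2.15374686e+00 2.28554087e+00 8.10048241e-04] [-0.02097654 -0.2155815   0.55295873]
[[-0.059  0.998  0.001]
 [ 0.998  0.059 -0.   ]
 [-0.     0.001 -1.   ]]
lid [ 0.0898 -0.0006  0.0034]
jar [ 0.129  -0.0005  0.0034]
((0.5542314052581787, -0.08671938627958298), 0.06146596372127533) 0.12525969459029912
```

View pics/w4.png

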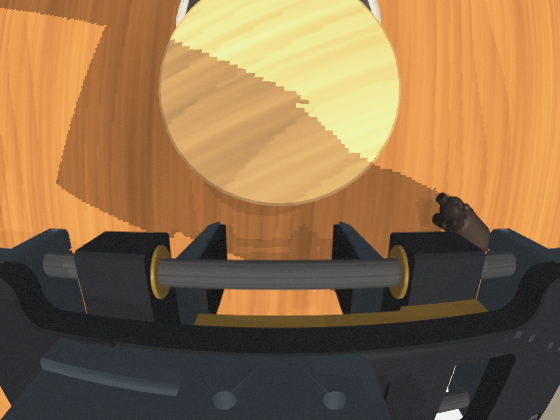

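The lid (centre about (280,85)) sits symmetrically between the fingers (inner edges at about columns 222 and 335), and the rim shows beyond it. Push slowly.

Request:
send_rows(steps=[[0.01, 0, 0.001, 0, 0.35], [0.016, 0, 0.001, 0, 0.35], [0.019, 0, 0.001, 0, 0.35], [0.022, 0, 0.001, 0, 0.35], [0.025, 0, 0.001, 0, 0.35], [0.028, 0, 0.001, 0, 0.35], [0.031, 0, 0.001, 0, 0.35], [0.034, 0, 0.001, 0, 0.35], [0.036, 0, 0.001, 0, 0.35], [0.038, 0, 0.001, 0, 0.35], [0.04, 0, 0.001, 0, 0.35], [0.042, 0, 0.001, 0, 0.35], [0.044, 0, 0.001, 0, 0.35], [0.046, 0, 0.001, 0, 0.35], [0.048, 0, 0.001, 0, 0.35], [0.05, 0, 0.001, 0, 0.35], [0.05, 0, 0.001, 0, 0.35]])

```text
time: 11.4
tcp_pos: [0.5555, -0.1277, 0.1149]
ee_rot: [2.154, 2.287, -0.0]
force: [-0.3, -0.7, -0.2]
finger_gap: 0.0591
grasp_force: 0.3
```

```bash
cat > lid.py <<'E'
from h import *
from scipy.optimize import least_squares
import sys
s=env.get_state();c=env.read_camera("wrist");print(s["tcp_pos"],s["force"],s["finger_gap"])
P=wcloud(c,s);hsv=cv2.cvtColor(c["img"],cv2.COLOR_BGR2HSV);Z=P[...,2]
r=np.linalg.norm(P[...,:2]-[.551,-.055],axis=-1)
m=(r<.08)&(hsv[...,0]>15)&(hsv[...,0]<45)&(hsv[...,1]<170)&(Z>.108)&(Z<.14)
m=cv2.morphologyEx(m.astype(np.uint8),cv2.MORPH_OPEN,np.ones((5,5)))>0
Q=P[m];k=np.linalg.lstsq(np.c_[Q[:,:2]-Q[:,:2].mean(0),np.ones(len(Q))],Q[:,2],rcond=None)[0]
print("lid top plane slopes,z",k.round(4),len(Q),cv2.minEnclosingCircle(Q[:,:2].astype(np.float32)))
t=env.read_camera("top");cv2.imwrite(sys.argv[1],np.vstack([c["img"][:260],cv2.resize(t["img"][190:300,240:480],(560,257))]))
P=cloud(t);Z=P[...,2];print("top cam desk->jar side pts",Z.max().round(3))
E
python3 lid.py pics/l1.png
```

```text
[ 0.55550646 -0.1277004   0.1149278 ] [-0.25336978 -0.7255285  -0.18363111] 0.05909508231557594
lid top plane slopes,z [ 0.0046 -0.2019  0.1235] 44089 ((0.5516080260276794, -0.06229373440146446), 0.06502515822649002)
top cam desk->jar side pts 1.172
```

View pics/l1.png

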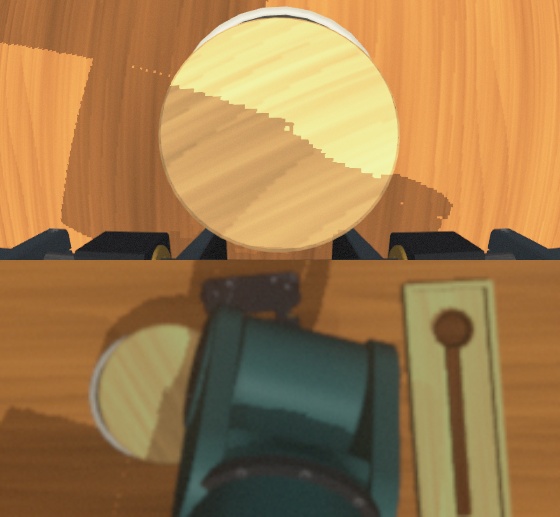

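The lid is now about 10 mm off centre with its front dipped (tilt about 0.2 rad), as described. Push on.

Request:
send_rows(steps=[[0.0015, 0, 0, 0, 0.35], [0.003, 0, 0, 0, 0.35], [0.0045, 0, 0, 0, 0.35], [0.006, 0, 0, 0, 0.35], [0.0075, 0, 0, 0, 0.35], [0.0085, 0, 0, 0, 0.35], [0.009, 0, 0, 0, 0.35], [0.009, 0, 0, 0, 0.35], [0.009, 0, 0, 0, 0.35]])

```text
time: 12.4
tcp_pos: [0.555, -0.1189, 0.1149]
ee_rot: [2.154, 2.287, 0.0]
force: [0.5, 0.6, -0.9]
finger_gap: 0.0595
grasp_force: 0.0
```

```bash
python3 lid.py pics/l2.png
```

```text
[ 0.55499145 -0.11889955  0.11494975] [ 0.48073421  0.55135829 -0.90474916] 0.05951202550153399
lid top plane slopes,z [ 0.0005 -0.0006  0.1188] 42750 ((0.5512439608573914, -0.04962021857500076), 0.06223263964056969)
top cam desk->jar side pts 1.172
```

The lid has dropped in and is level, with its top at 0.117 after the camera offset. Back off, lift clear and check.

Request:
send_rows(steps=[[-0.005, 0, 0, 0, 0.35], [-0.02, 0, 0, 0, 0.35], [-0.04, 0, 0, 0, 0.35], [-0.05, 0, -0.03, 0, 0.35], [-0.05, 0, -0.07, 0, 0.35], [-0.05, 0, -0.1, 0, 0.35], [-0.05, 0, -0.1, 0, 0.35], [-0.05, 0, -0.1, 0, 0.35]])

```text
time: 13.3
tcp_pos: [0.5581, -0.1697, 0.2153]
ee_rot: [2.154, 2.285, 0.001]
force: [0.4, -0.2, -0.7]
finger_gap: 0.0592
grasp_force: 0.0
```

```bash
python3 lid.py pics/l3.png
```

```text
[ 0.55807038 -0.16971593  0.21525963] [ 0.35687207 -0.21109556 -0.73296188] 0.05923755841750108
lid top plane slopes,z [ 0.0005 -0.0002  0.1187] 16503 ((0.5512087941169739, -0.0485183410346508), 0.06112026795744896)
top cam desk->jar side pts 1.172
```

View pics/l3.png

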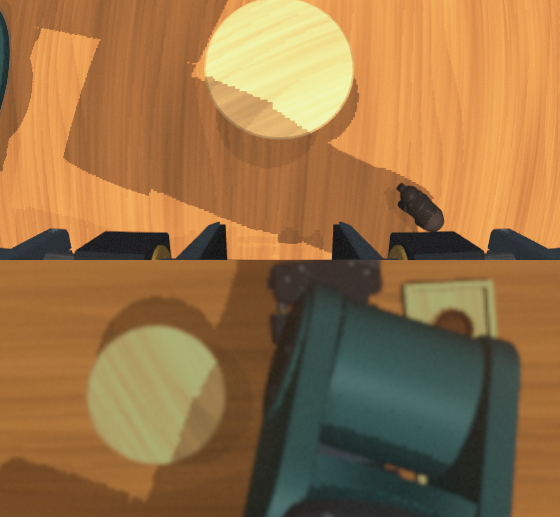

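The lid (at (280,68)) covers the jar, level and centred on it. The bear at (420,207) still stands, and the arm is clear of everything. Handing in.

```bash
python3 -c "
from rig import env
print(env.job_done())"
```

```text
the job is handed in; nothing more can be done
None
```

The scoop lies flat in the tray and the lid sits level and fully home on the jar; the job was handed in at about 13 s of the 54 s allowed, but no verdict was returned.

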